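# Test the click-lock pump bottles, pack the good ones, set the faulty ones aside

## Task

Test the three pump bottles in the sloped rack in order, from the robot's left to its right: press each pump head all the way down along the bottle's axis and let go. Stand every bottle whose head stays down upright in a cell of the cardboard carton, and every bottle whose head springs back up upright in the shallow grey set-aside tray. Leave the soap box, the jar and the paper roll where they are.

Things in the scene. Friction and masses are not known exactly. Their poses are not given: they have to be found in the camera images.
- left_mid (a point): left pump bottle (robot's view: left is +y), loose, 0.25 kg, 113 mm tall: white body 46 mm across to 72 mm up, grey collar 31 mm across at 80 to 88 mm, pump head above. Point on its axis 50 mm above the base; z along the axis to the head, -x the way the spout points. Starts leaning 30 degrees to the robot, spout to the robot. Grip the body across its y, 60 to 70 mm above the base.
- left_top (a point): Centre of the flat top of the left bottle's pump head, 29 mm across and 11 mm thick with a spout reaching 26 mm from the axis along -x; 113 mm above the bottle's base when up, 101 mm when down. Moves with the head; z along the bottle's axis, away from the bottle.
- left_head (a joint): How far the left bottle's head is pressed: 0 up, 0.012 m fully down. Pressing it down along the bottle's axis takes 2 to 5 N. Let go, a good head stays within 2 mm of where it was pressed; a faulty one springs back to 0 within half a second. Which are good (none to all three) is drawn anew each time; they look alike and only pressing tells.
- middle_mid (a point): middle pump bottle (robot's view: left is +y), loose, 0.25 kg, 113 mm tall: white body 46 mm across to 72 mm up, grey collar 31 mm across at 80 to 88 mm, pump head above. Point on its axis 50 mm above the base; z along the axis to the head, -x the way the spout points. Starts leaning 30 degrees to the robot, spout to the robot. Grip the body across its y, 60 to 70 mm above the base.
- middle_top (a point): Centre of the flat top of the middle bottle's pump head, 29 mm across and 11 mm thick with a spout reaching 26 mm from the axis along -x; 113 mm above the bottle's base when up, 101 mm when down. Moves with the head; z along the bottle's axis, away from the bottle.
- middle_head (a joint): How far the middle bottle's head is pressed: 0 up, 0.012 m fully down. Pressing it down along the bottle's axis takes 2 to 5 N. Let go, a good head stays within 2 mm of where it was pressed; a faulty one springs back to 0 within half a second. Which are good (none to all three) is drawn anew each time; they look alike and only pressing tells.
- right_mid (a point): right pump bottle (robot's view: left is +y), loose, 0.25 kg, 113 mm tall: white body 46 mm across to 72 mm up, grey collar 31 mm across at 80 to 88 mm, pump head above. Point on its axis 50 mm above the base; z along the axis to the head, -x the way the spout points. Starts leaning 30 degrees to the robot, spout to the robot. Grip the body across its y, 60 to 70 mm above the base.
- right_top (a point): Centre of the flat top of the right bottle's pump head, 29 mm across and 11 mm thick with a spout reaching 26 mm from the axis along -x; 113 mm above the bottle's base when up, 101 mm when down. Moves with the head; z along the bottle's axis, away from the bottle.
- right_head (a joint): How far the right bottle's head is pressed: 0 up, 0.012 m fully down. Pressing it down along the bottle's axis takes 2 to 5 N. Let go, a good head stays within 2 mm of where it was pressed; a faulty one springs back to 0 within half a second. Which are good (none to all three) is drawn anew each time; they look alike and only pressing tells.
- rack: Fixed grey sloped rack, 254 mm long along its y, origin on the table under its middle. Three pockets 90 mm apart along y hold the bottles' feet, leaning 30 degrees to the rack's -x (the robot). Along a bottle's axis the front wall rises 40 mm, back wall 30 mm and pocket sides 32 mm above the bottle's base; lift bottles out along their axis.
- carton_in (a point): Centre of the inner floor (4 mm above the table) of the fixed cardboard carton: outside 178 mm along its x, 62 mm along its y, 45 mm tall. Two dividers as high as the walls part it into three cells in a row along x, each about 54 by 54 mm, centred at x = -58, 0 and +58 mm. One bottle fits upright in each.
- tray_in (a point): Centre of the inner floor (4 mm above the table) of the fixed grey plastic set-aside tray: outside 220 mm along its x, 92 mm along its y, 25 mm tall, walls 4 mm, no dividers. Room for three bottles in a row along x, say at -65, 0 and +65 mm.
- soapbox: Bystander: loose pale paper box 60 x 85 x 30 mm lying between robot and rack, origin under its centre.
- jar: Bystander: loose clear jar with a black cap, 68 mm across, 75 mm tall, origin under its centre.
- roll: Bystander: loose upright paper roll, 84 mm across, 100 mm tall, origin under its centre.

How it is judged:
By the outcome, as a careful person would: the job done as asked, in the order asked, and still so for the second after the job is handed in, with the robot touching nothing.
It also fails if it takes over 72 s, if anything falls off the work surface, if the arm or the gripper's body presses on something with over 40 N, if the wrist force passes 120 N, or if a joint passes its speed limit or range.

## Robot

A 6-joint arm with a two-finger parallel gripper is mounted at the origin on the work surface. World frame = base frame: x ahead of the robot, y to its left, z up, the work surface at z = 0. Lengths are in m, angles in degrees, forces in N, time in s.
With the tool pointing down it reaches from about 0.35 to 0.875 m from the base axis. Payload 4.2 kg.
Tool frame: the origin (TCP) lies midway between the tips of the shut fingers; the grasp point (between the pads) lies 19 mm behind it; y points along the fingers, z is the direction in which the jaws open and shut, and the axes are right-handed (so a half turn about y gives the same grasp; the last joint's range is limited). The gripper opens to 87 mm and grips with 3 to 60 N. Pads are 19 mm wide; open, the fingers measure 117 mm over their backs; the gripper's body (75 mm by 190 mm) begins 51 mm behind the grasp point.
Start: joints at [-52.735, 22.042, 0.453, 0, -68.411, -14.817], TCP at [0.239, -0.578, 0.223] pointing down, gripper open.
Joint ranges: [-179.83, 179.83], [-69.29, 118.12], [-61.27, 80.66], [-181.25, 117.63], [-171.15, -9.14], [-177.46, 177.46]. Speed limits (degrees/s): [159.86, 159.86, 180, 180, 180, 180].

## Interface

Orientations are given as [roll, pitch, yaw] about the fixed x, y, z axes, in that order (R = Rz(yaw) Ry(pitch) Rx(roll)).
In Python, from workcell import env gives the robot as it stands. The module is installed in compiled form; this text tells all that it offers. Calls block until the motion is done:
- env.goto(position, orientation): joint-space move of the TCP to a pose.
- env.move_straight(position, rotation=None, rate=0.15, force_limit=None): straight line of the TCP; rotation=None keeps the orientation; rate is the mean speed in m/s. With force_limit (N) it stops when the force on the tool has changed by that much, and returns True; else False.
- env.set_joints(angles): joint-space move.
- env.gripper_to(opening, grasp_force=None): opening from 0.0 (shut) to 1.0 (fully open); grasp_force is the grip in N (None keeps the last); returns when the fingers have stopped.
- env.dwell(seconds).
- env.inverse_kinematics(position, orientation): joint angles nearest the present ones, or None.
- env.read_state(): the state.
- env.grab_frame(name): name is "side" or "top"; returns a dict with "image" (420x560x3 uint8, blue, green, red), "fx", "fy", "cx", "cy" (pixels), "D" ([k1, k2, p1, p2, k3] as OpenCV has them; the pictures are not rectified), "position" and "orientation" of the camera in the world. Camera axes: x right, y up, looking along -z (the intrinsics and any distortion apply to the point x, -y, -z); pixel columns grow to the right and rows downward; lengths in m; the calibration is good to about 2 mm. A picture is of the moment at which its call begins. There is no depth.
A pose or a line that the arm cannot do raises env.Unreachable and nothing moves.
- env.close_job(): hands the job in, once; it reports no verdict.
Trained networks look in a picture, given as the dict that the camera call returned (one of the last four; its "shot" number tells which), for a name from the list of things; names that differ only in an ending like _2 or _b are one class to them, and where a whole thing is asked for, a point or a joint stands for the part that bears it (a point fixed in the world has none). Each returns a list of dicts, best first, with "score" (0 to 1); they miss things now and then, are a little off and sometimes report something else, mostly with a low value. They report only what shows in the picture. A call takes as long as a camera call.
- env.search_frame(picture, thing): "xyz" ([x, y, z] in m, in world coordinates, good to about 4 mm: the middle of the surface that is visible of it).
- env.trace(picture, thing): "mask" (420x560 bool, what is visible of it).
The state is a dict: "clock": time; "joint_positions": joint angles; "qvel": joint speeds; "joint_torque": joint torques, N m; "position": TCP position; "tool_rot": TCP orientation; "force": force on the tool from outside, world axes, zero at the start; "wrist_torque": the same for the moment, N m; "opening": opening from 0.0 (shut) to 1.0 (fully open).
Only numpy, scipy, OpenCV 4.12 (cv2) and the standard library are available. Lean on these libraries where they do the work, as an engineer would, in place of code of your own. Each camera call takes 0.05 s, during which the arm holds its last target. There are 200 camera calls.

## Working session

There is one attempt and no reset: what is moved stays moved. The work goes in short steps, each a Python script; the robot and the scene stay as the last script left them, time stands still between calls to the robot, and variables do not carry over. Pictures are saved under pics/ and viewed, about 8 in all and at most 12, crops included, and the job is handed in when it is done.

```bash
mkdir -p pics; ls
python3 - <<'E'
from workcell import env
import cv2,numpy as np
np.set_printoptions(precision=4,suppress=True)
for n in("top","side"):
    f=env.grab_frame(n); cv2.imwrite(f"pics/{n}0.png",f["image"])
    print(n,f["fx"],f["fy"],f["cx"],f["cy"],f["D"],f["position"],f["orientation"])
    for t in ["left_mid","left_top","middle_top","right_top","rack","carton_in","tray_in","soapbox","jar","roll"]:
        print(t,[(np.round(d["xyz"],4).tolist(),round(d["score"],2)) for d in env.search_frame(f,t)][:4])
s=env.read_state();print(s)
E
```

```text
pics
top 516.7170996010233 516.7170996010233 282.01193414700947 198.0084768435706 [-0.0332  0.      0.      0.      0.    ] [ 0.4018 -0.0189  1.3194] [  6.361    1.4511 -91.0172]
left_mid [([0.582, 0.0669, 0.1037], 0.6)]
left_top [([0.5545, 0.0684, 0.1285], 0.64), ([0.4293, 0.2673, 0.0006], 0.56)]
middle_top []
right_top [([0.5629, -0.1086, 0.1237], 0.58)]
rack []
carton_in [([0.4242, 0.2688, -0.0001], 0.81)]
tray_in [([0.4186, -0.2843, 0.0082], 0.63), ([0.5586, -0.0216, 0.1302], 0.47)]
soapbox [([0.4366, -0.0557, 0.0305], 0.65)]
jar [([0.6259, -0.2699, 0.0727], 0.88)]
roll [([0.6338, 0.2676, 0.1014], 0.75)]
side 394.6301351939762 394.6301351939762 283.0549756887856 213.65871269625003 [-0.0756  0.      0.      0.      0.    ] [0.4365 0.7403 0.5486] [  59.684     0.4035 -172.3995]
left_mid [([0.5747, 0.0817, 0.0941], 0.85)]
left_top [([0.5558, 0.072, 0.1213], 0.66)]
middle_top [([0.5608, -0.0178, 0.1199], 0.49)]
right_top [([0.5716, -0.1054, 0.1193], 0.45)]
rack [([0.6257, 0.103, 0.0475], 0.81), ([0.5846, -0.0084, 0.1022], 0.62)]
carton_in [([0.4235, 0.2611, 0.0229], 0.84)]
tray_in [([0.4169, -0.2935, 0.0093], 0.91)]
soapbox [([0.4398, -0.0341, 0.029], 0.97)]
jar [([0.6352, -0.2534, 0.0661], 0.91)]
roll [([0.6281, 0.3068, 0.084], 0.65), ([0.5833, -0.0058, 0.1039], 0.53)]
{'clock': 1.1, 'joint_positions': array([-52.7367,  22.0415,   0.4532,  -0.0002, -68.4112, -14.8181]), 'qvel': array([-0.0348, -0.0186,  0.046 ,  0.0228,  0.0259,  0.0673]), 'joint_torque': array([ -0.0004, -39.0479,  18.7628,   4.2244,   0.0155,  -0.    ]), 'position': array([ 0.2387, -0.5776,  0.2226]), 'tool_rot': array([-90.0005,  -0.0004,  22.4451]), 'force': array([0.8557, 0.8059, 0.3604]), 'wrist_torque': array([ 0.0215, -0.0163,  0.0099]), 'opening': 0.9997694706740001}
```

View pics/top0.png

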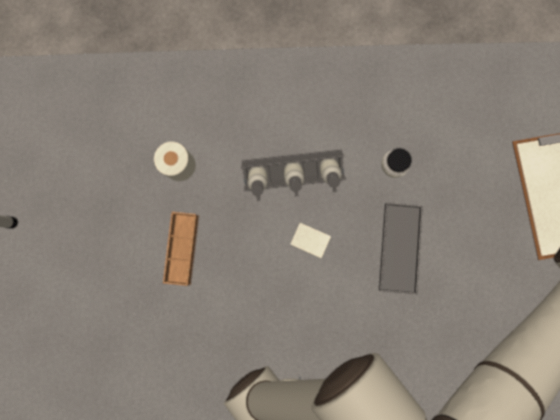

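View pics/side0.png

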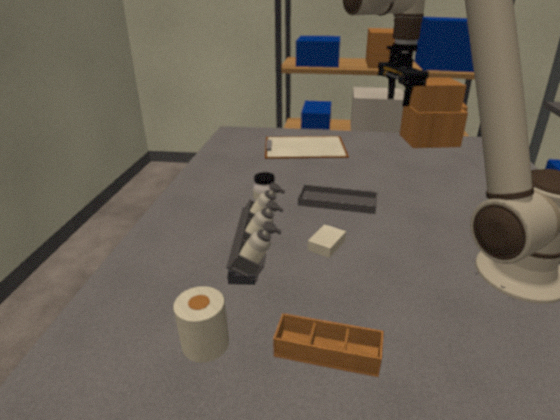

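The top view shows the rack at about (243–343, 150–190) with three heads, spouts down and towards the robot. The carton is at (181,249), the tray at (400,249), and the soap box, jar and roll at (311,240), (398,160) and (171,158). Next I'll fit silhouettes.

```bash
cat > h.py <<'E'
from workcell import env
import cv2,numpy as np
from scipy.spatial.transform import Rotation as Ro
from scipy.optimize import minimize
np.set_printoptions(precision=4,suppress=True)
def proj(f,P):
    R=Ro.from_euler('xyz',f["orientation"],degrees=True).as_matrix()
    c=(np.atleast_2d(P)-f["position"])@R
    c=c*[1,-1,-1]
    K=np.array([[f["fx"],0,f["cx"]],[0,f["fy"],f["cy"]],[0,0,1.]])
    return cv2.projectPoints(c.astype(float),np.zeros(3),np.zeros(3),K,np.array(f["D"],float))[0][:,0]
def hullmask(f,sets,s=4):
    m=np.zeros((420*s,560*s),np.uint8)
    for P in sets:
        q=cv2.convexHull((((proj(f,P)+.5)*s)).astype(np.float32)).astype(np.int32)
        cv2.fillConvexPoly(m,q,1)
    return cv2.resize(m.astype(np.float32),(560,420),interpolation=cv2.INTER_AREA)
def box(x,y,yaw,lx,ly,h):
    c,s=np.cos(yaw),np.sin(yaw)
    return np.array([[x+c*a*lx/2-s*b*ly/2,y+s*a*lx/2+c*b*ly/2,z] for a in(-1,1) for b in(-1,1) for z in(0,h)])
E
python3 - <<'E'
from h import *
import pickle
F={}
out=[]
for n in("top","side"):
    f=env.grab_frame(n)
    M={}
    for t in ["carton_in","tray_in","rack","left_mid","middle_mid","right_mid","left_top","middle_top","right_top"]:
        r=env.trace(f,t)
        if r: M[t]=[(d["mask"],d["score"]) for d in r]
        print(n,t,[(round(d["score"],2),d["mask"].sum(),np.argwhere(d["mask"]).mean(0)[::-1].round(1).tolist()) for d in r][:4])
    F[n]=(f,M)
    im=f["image"].copy()
    x0,y0,x1,y1=(225,135,365,215) if n=="top" else (215,165,315,295)
    im=cv2.resize(im,None,fx=4,fy=4,interpolation=cv2.INTER_CUBIC)
    for i,(t,v) in enumerate(M.items()):
        if t in("carton_in","tray_in"):continue
        cs,_=cv2.findContours(cv2.resize(v[0][0].astype(np.uint8),None,fx=4,fy=4,interpolation=0),0,1)
        cv2.drawContours(im,cs,-1,[(0,0,255),(0,255,0),(255,0,0),(0,255,255),(255,0,255),(255,255,0),(255,255,255)][i%7],1)
    out.append(im[y0*4:y1*4,x0*4:x1*4])
pickle.dump(F,open("F.pkl","wb"))
h=[cv2.resize(o,None,fx=.72,fy=.72) for o in out]
w=np.zeros((max(o.shape[0] for o in h),sum(o.shape[1] for o in h),3),np.uint8);c=0
for o in h: w[:o.shape[0],c:c+o.shape[1]]=o;c+=o.shape[1]
cv2.imwrite("pics/m.png",w);print(w.shape)
for t,l in(("carton_in",(.178,.062,.045)),("tray_in",(.220,.092,.025))):
  for cams in(["top"],["side"],["top","side"]):
    x0=np.array([.424,.265,1.5]) if t[0]=="c" else np.array([.418,-.285,1.5])
    best=None
    for yw in(-.1,.1):
        def cost(p):
            c=0
            for n in cams:
                f,M=F[n]
                if t not in M:continue
                c+=np.abs(hullmask(f,[box(p[0]+0,p[1],p[2],*l)])-M[t][0][0]).sum()/M[t][0][0].sum()
            return c
        r=minimize(cost,[x0[0],x0[1],yw],method="Nelder-Mead",options=dict(initial_simplex=np.array([[x0[0],x0[1],yw]])+np.array([[0,0,0],[.015,0,0],[0,.015,0],[0,0,.1]])))
        if best is None or r.fun<best.fun:best=r
    print(t,cams,best.x,np.degrees(best.x[2]),best.fun)
E
```

```text
top carton_in [(0.59, np.int64(2057), [180.7, 248.0])]
top tray_in []
top rack [(0.85, np.int64(1859), [293.3, 167.3]), (0.58, np.int64(470), [330.3, 173.3]), (0.45, np.int64(3459), [400.1, 247.8])]
top left_mid [(0.89, np.int64(472), [257.9, 181.1]), (0.53, np.int64(474), [330.7, 173.8])]
top middle_mid [(0.63, np.int64(484), [294.4, 177.4]), (0.52, np.int64(2093), [180.7, 248.4])]
top right_mid [(0.75, np.int64(474), [330.4, 172.8])]
top left_top []
top middle_top [(0.45, np.int64(145), [295.6, 186.8])]
top right_top []
side carton_in [(0.61, np.int64(4981), [329.0, 344.2]), (0.53, np.int64(1681), [338.2, 198.3])]
side tray_in [(0.7, np.int64(1724), [337.9, 198.4])]
side rack [(0.95, np.int64(1558), [243.2, 253.1])]
side left_mid [(0.59, np.int64(817), [259.6, 242.1])]
side middle_mid [(0.89, np.int64(512), [263.7, 216.4])]
side right_mid [(0.75, np.int64(368), [266.6, 197.1])]
side left_top [(0.59, np.int64(168), [270.3, 228.1])]
side middle_top [(0.54, np.int64(93), [272.2, 206.0])]
side right_top [(0.45, np.int64(118), [275.9, 188.4])]
(374, 691, 3)
carton_in ['top'] [ 0.4269  0.2678 -0.1246] -7.136333242403999 0.03166018473505104
carton_in ['side'] [ 0.4255  0.2731 -0.1111] -6.365494448371919 0.029160811082112027
carton_in ['top', 'side'] [ 0.4258  0.2686 -0.1288] -7.379438498659968 0.13134726008418768
tray_in ['top'] [ 0.418 -0.285 -0.1  ] -5.729577951308233 0.0
tray_in ['side'] [ 0.4161 -0.2768 -0.1155] -6.6185821524844375 0.04241589327146172
tray_in ['top', 'side'] [ 0.4161 -0.2768 -0.1155] -6.6185821524844375 0.04241589327146172
```

View pics/m.png

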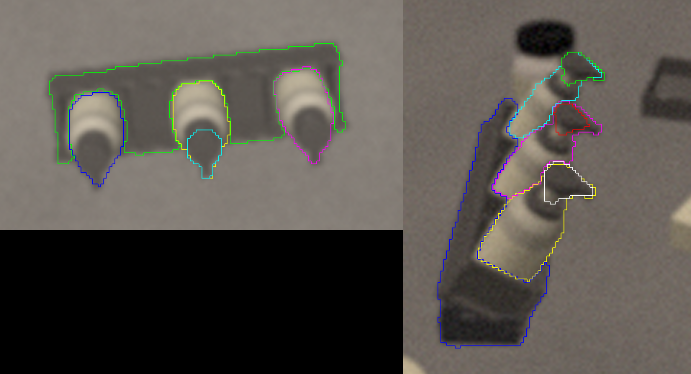

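```bash
cat > fitb.py <<'E'
from h import *
import pickle
F=pickle.load(open("F.pkl","rb"))
a=np.linspace(0,2*np.pi,24,endpoint=False)
def cyl(r,z0,z1): return np.array([[r*np.cos(t),r*np.sin(t),z] for z in(z0,z1) for t in a])
SP=np.array([[-.026,s*.003,z] for s in(-1,1) for z in(.103,.109)]); 
UP=[cyl(.023,.055,.072),np.vstack([cyl(.023,.071,.072),cyl(.0155,.08,.0805)]),cyl(.0155,.08,.088),cyl(.008,.088,.103),cyl(.0145,.102,.113),np.vstack([SP,cyl(.0095,.103,.112)])]
LO=[cyl(.023,0,.055)]
def pose(p,k,lean=-30):   # p: x,y,z of middle head top, yaw
    R=(Ro.from_euler('z',p[3])*Ro.from_euler('y',lean,degrees=True)).as_matrix()
    top=np.array(p[:3])+k*.09*np.array([-np.sin(p[3]),np.cos(p[3]),0])
    return R,top
def tr(S,R,top): return [(P-[0,0,.113])@R.T+top for P in S]
if __name__=="__main__":
  K={"left_mid":1,"middle_mid":0,"right_mid":-1}
  for cams in(["top"],["side"],["top","side"]):
    def cost(q):
        p=np.array([.562,-.018,.122,.07])+q*[1,1,1,10]
        c=0
        for n in cams:
            f,M=F[n]
            for t,k in K.items():
                u=hullmask(f,tr(UP,*pose(p,k)),2)
                ign=hullmask(f,tr(LO,*pose(p,k)),2)
                ign[u>.5]=0
                if n=="side":
                    for k2 in range(k+1,2): ign=np.maximum(ign,hullmask(f,tr(UP+LO,*pose(p,k2)),2))
                c+=(np.abs(u-M[t][0][0])*(1-ign)).sum()/u.sum()
        return c
    r=minimize(cost,np.zeros(4),method="Nelder-Mead",options=dict(initial_simplex=np.vstack([np.zeros(4),np.eye(4)*.01]),maxiter=150,xatol=1e-4))
    p=np.array([.562,-.018,.122,.07])+r.x*[1,1,1,10]
    print(cams,p,np.degrees(p[3]),r.fun)
  # expected height: print implied base centre height
    R,t=pose(p,0);print(" base centre",t-R[:,2]*.113)
E
python3 fitb.py
```

```text
['top'] [ 0.5629 -0.0231  0.1277  0.092 ] 5.274041901609224 0.21336668729782104
 base centre [ 0.6192 -0.018   0.0298]
['side'] [ 0.5621 -0.0193  0.1245  0.0885] 5.071247442878762 0.28034892678260803
 base centre [ 0.6184 -0.0144  0.0266]
['top', 'side'] [ 0.5634 -0.0234  0.1222  0.0935] 5.354892371796103 0.4762852191925049
 base centre [ 0.6197 -0.0182  0.0243]
```

```bash
cat > act.py <<'E'
from fitb import *
P0=np.array([.5628,-.0215,.124,.0915])
def tool(R): # bottle rot -> tool euler
    return Ro.from_matrix(np.column_stack([R[:,0],-R[:,2],R[:,1]])).as_euler('xyz',degrees=True)
def T(): return round(env.read_state()["clock"],2)
def ax(R): return float(env.read_state()["force"]@R[:,2])
def press(k,p=P0):
    R,top=pose(p,k); e=tool(R); z=R[:,2]
    env.goto(top+z*.035,e)
    env.move_straight(top+z*.008,rate=.1)
    f0=ax(R)
    hit=env.move_straight(top-z*.022,rate=.03,force_limit=14)
    s=env.read_state(); d=(s["position"]-top)@z
    print("hit",hit,"depth",round(d*1e3,1),"F",round(ax(R)-f0,1),"lateral",((s["position"]-top)@R[:,:2]*1e3).round(1))
    tr_=[]
    for u in np.arange(.003,.0161,.003):
        env.move_straight(top+z*(d+u),rate=.04); tr_.append(round(ax(R)-f0,2))
    print("retract forces",tr_)
    env.move_straight(top+z*.035,rate=.15)
    print("clear",round(ax(R)-f0,2),T())
E
python3 - <<'E'
from act import *
for k in(1,0,-1):
    R,t=pose(P0,k)
    for h in(.113,.068-.019,.20): print(k,env.inverse_kinematics(t+R[:,2]*(h-.113),tool(R)))
e=tool(Ro.from_euler('z',-7,degrees=True).as_matrix())
for xy in([.369,.275],[.483,.262],[.35,-.27],[.48,-.285]): print(env.inverse_kinematics([*xy,.06],e))
env.gripper_to(0.0); print(T())
press(1)
E
```

```text
1 None
1 None
1 [  25.5889   -0.6291  -52.61     46.6556  -13.8305 -153.618 ]
0 None
0 None
0 [  17.3657    0.1062  -45.99     22.9214  -15.6414 -122.694 ]
-1 [  4.8098  13.5282 -35.4742  -1.1341 -11.0004 -88.5119]
-1 None
-1 [  4.7613   3.1346 -34.6618  -0.6367 -22.2057 -88.9937]
[  57.0141   17.7017  -34.2782   -0.      -38.0202 -154.0141]
[  45.3843   24.7605  -21.9653   -0.      -43.2742 -142.3843]
[-16.455   16.2273 -36.6979  -0.     -37.0748 -80.545 ]
[-14.0655  25.4462 -20.7142  -0.     -43.8396 -82.9345]
3.62Traceback (most recent call last):
  File "<stdin>", line 8, in <module>
  File "act.py", line 9, in press
    env.goto(top+z*.035,e)
    ~~~~~~~~^^^^^^^^^^^^^^
workcell.Unreachable: the arm cannot take that pose within its joint ranges
```

Run:
```python
from act import *
for phi in(8,12,16,20,24,30):
    row=[]
    for k in(1,0,-1):
        R,t=pose(P0,k); R2=R@Ro.from_euler('y',phi,degrees=True).as_matrix()
        for h in(.20,.148,.113,.101,'g','gu'):
            if isinstance(h,str):
                pt=t+R[:,2]*(.068-.113+(.05 if h=='gu' else 0))-R2[:,2]*.019
            else: pt=t+R[:,2]*(h-.113)
            q=env.inverse_kinematics(pt,tool(R2)); row.append(None if q is None else np.round(q[[0,3,4,5]]).astype(int).tolist())
    for xy in([.369,.275],[.483,.262],[.35,-.27],[.48,-.285]):
        U=Ro.from_euler('zy',[-7,phi],degrees=True).as_matrix()
        for z in(.072,.15):
            q=env.inverse_kinematics(np.array([*xy,z])-U[:,2]*.019,tool(U)); row.append(None if q is None else np.round(q[[0,3,4,5]]).astype(int).tolist())
    print(phi,row)
```

```text
8 [[30, 18, -30, -129], [28, 23, -21, -133], [26, 30, -15, -138], [25, 33, -13, -141], None, [24, 36, -12, -143], [18, 9, -31, -110], [17, 11, -23, -111], [16, 13, -18, -113], [16, 14, -16, -114], None, [16, 15, -16, -114], [5, 0, -34, -89], [5, 0, -27, -89], [5, 0, -23, -89], [5, 0, -22, -89], [5, 0, -16, -89], [5, 0, -21, -89], [53, -9, -47, -143], [53, -8, -58, -145], [42, -7, -53, -135], [42, -6, -63, -136], [-15, 3, -44, -84], [-15, 2, -56, -84], [-13, 2, -52, -85], [-13, 2, -62, -85]]
12 [[29, 12, -36, -123], [28, 14, -29, -124], [27, 16, -24, -125], [26, 17, -22, -126], [25, 24, -15, -131], [26, 18, -22, -127], [17, 6, -37, -106], [17, 7, -30, -107], [16, 8, -26, -107], [16, 8, -24, -107], [15, 10, -18, -109], [16, 8, -24, -108], [5, 0, -39, -89], [5, 0, -33, -89], [5, 0, -29, -89], [5, 0, -28, -89], [5, 0, -22, -89], [5, 0, -27, -89], [51, -12, -52, -140], [51, -10, -62, -142], [41, -9, -58, -132], [41, -8, -67, -134], [-14, 4, -48, -86], [-14, 3, -60, -85], [-13, 3, -56, -86], [-13, 3, -66, -86]]
16 [[28, 8, -42, -119], [27, 9, -35, -119], [26, 10, -31, -119], [26, 10, -30, 
[... 1299 characters left out ...]
[5, 0, -44, -90], [45, -19, -65, -132], [45, -17, -75, -135], [37, -15, -73, -127], [37, -14, -81, -130], [-13, 6, -60, -88], [-13, 6, -70, -87], [-12, 5, -69, -88], [-12, 5, -78, -87]]
30 [[25, 0, -61, -110], [24, 0, -56, -109], [24, 0, -52, -108], [23, 0, -51, -108], [23, 0, -46, -108], [24, 0, -50, -108], [15, 0, -61, -100], [15, 0, -56, -99], [14, 0, -53, -99], [14, 0, -52, -99], [14, 0, -46, -99], [14, 0, -50, -99], [5, 0, -62, -90], [5, 0, -57, -90], [5, 0, -54, -90], [5, 0, -53, -90], [5, 0, -48, -90], [5, 0, -52, -90], [43, -21, -72, -129], [43, -20, -81, -133], [36, -17, -80, -126], [36, -17, -88, -128], [-12, 7, -65, -89], [-12, 6, -76, -88], [-11, 6, -76, -89], [-11, 6, -84, -88]]
```

```bash
cat > act.py <<'E'
from fitb import *
P0=np.array([.5628,-.0215,.124,.0915])
PHI=14
def tool(R): return Ro.from_matrix(np.column_stack([R[:,0],-R[:,2],R[:,1]])).as_euler('xyz',degrees=True)
def tilt(R): return R@Ro.from_euler('y',PHI,degrees=True).as_matrix()
def T(): return round(env.read_state()["clock"],2)
def ax(R): return float(env.read_state()["force"]@R[:,2])
def heads(tag,names):
    for n in("side",):
        f=env.grab_frame(n)
        cv2.imwrite(f"pics/{n}_{tag}.png",f["image"])
        for t in names:
            r=env.trace(f,t)
            if r: print(n,t,round(r[0]["score"],2),np.argwhere(r[0]["mask"]).mean(0)[::-1].round(1),r[0]["mask"].sum())
def press(k,p=P0):
    R,top=pose(p,k); top=top-R[:,0]*.006; e=tool(tilt(R)); z=R[:,2]
    env.goto(top+z*.035,e)
    env.move_straight(top+z*.010,rate=.1)
    f0=ax(R)
    hit=env.move_straight(top-z*.025,rate=.03,force_limit=14)
    s=env.read_state(); d=(s["position"]-top)@z
    print("hit",hit,"depth",round(d*1e3,1),"F",round(ax(R)-f0,1),s["force"])
    tr_=[]
    for u in np.arange(.003,.0161,.003):
        env.move_straight(top+z*(d+u),rate=.04); tr_.append(round(ax(R)-f0,2))
    print("retract forces",tr_)
    env.move_straight(top+z*.035,rate=.15)
    print("clear",round(ax(R)-f0,2),T())
E
python3 - <<'E'
from act import *
R,t=pose(P0,1)
env.goto(t+[-.02,0,.12],tool(tilt(R))); print(T())
press(1); env.dwell(.2)
heads("p1",["left_top","middle_top","right_top"])
E
```

```text
6.13
hit True depth -6.3 F 7.8 [-4.2743 -1.6501  6.7671]
retract forces [-0.13, -0.19, 0.08, -0.34, -1.11]
clear -1.17 9.24
side left_top 0.74 [268.4 230.9] 140
side middle_top 0.43 [271.7 206.6] 106
side right_top 0.65 [271.7 206.3] 97
```

Run:
```python
from act import *
f=env.grab_frame("side")
R,top=pose(P0,1); print(proj(f,top),proj(f,top-R[:,2]*.012))
top=top-R[:,0]*.006; z=R[:,2]
env.move_straight(top+z*.004,rate=.15); f0=ax(R)
for i in range(14):
    h=env.move_straight(top+z*(.002-.001*i),rate=.03,force_limit=25)
    s=env.read_state(); print(round(((s["position"]-top)@z)*1e3,2),round(ax(R)-f0,2),h,end="; ")
    if h or ax(R)-f0>16: break
env.move_straight(top+z*.035,rate=.15)
print(T())
```

```text
[[270.68   224.7235]] [[267.8756 228.9819]]
2.51 -0.34 False; 1.21 -0.35 False; -0.04 -0.75 False; -1.1 0.11 False; -2.08 -0.43 False; -3.05 -0.27 False; -4.04 -0.33 False; -5.06 -0.39 False; -5.91 0.4 False; -6.42 7.13 False; -6.79 12.72 False; -7.13 18.21 False; 13.49
```

```bash
sed -i 's/^P0=.*/P0=np.array([.5613,-.0215,.1266,.0915])/; s/force_limit=14/force_limit=18/' act.py
python3 - <<'E'
from act import *
press(0);press(-1); env.dwell(.2)
R,t=pose(P0,-1)
heads("p3",["left_top","middle_top","right_top"])
im=cv2.imread("pics/side_p3.png")[165:285,215:315]; im0=cv2.imread("pics/side0.png")[165:285,215:315]
cv2.imwrite("pics/cmp.png",cv2.resize(np.hstack([im0,im]),None,fx=4,fy=4,interpolation=cv2.INTER_CUBIC));
E
```

```text
hit True depth -9.2 F 9.1 [-4.6877 -0.8597  7.2767]
retract forces [3.73, 3.25, 3.32, 0.12, -0.56]
clear -0.62 16.67
hit True depth -8.9 F 8.2 [-3.3223 -0.5209  6.566 ]
retract forces [4.63, 4.08, 3.14, 0.66, 0.36]
clear 0.7 19.83
side left_top 0.54 [268.5 231.1] 163
side right_top 0.53 [275.4 188.4] 138
```

View pics/cmp.png

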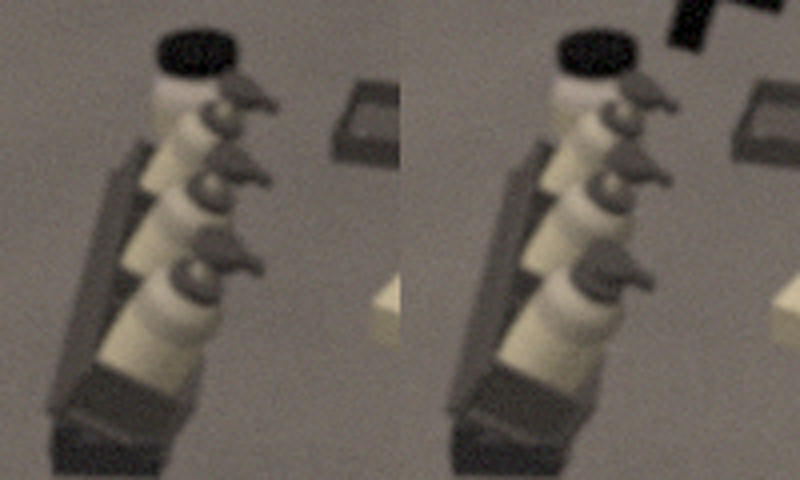

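```bash
cat >> act.py <<'E'
GH=.067
def pick(k,p=P0):
    R,top=pose(p,k); z=R[:,2]; R2=tilt(R); e=tool(R2)
    g=top+z*(GH-.113)-R2[:,2]*.019   # TCP when grasp point is on axis at GH
    env.goto(g+z*.075,e); env.gripper_to(.78)
    b=env.move_straight(g,rate=.12,force_limit=15); print("blocked",b)
    env.gripper_to(0,grasp_force=20)
    s=env.read_state(); print("opening mm",s["opening"]*87,"pos err",((s["position"]-g)@R*1e3).round(1))
    env.move_straight(g+z*.07,rate=.15); print("lifted",env.read_state()["force"],T())
def held(x,y,zb,yaw):  # TCP pose that puts an upright held bottle's base at x,y,zb
    U=Ro.from_euler('z',yaw).as_matrix(); U2=tilt(U)
    return np.array([x,y,zb+GH])-U2[:,2]*.019, tool(U2)
E
python3 - <<'E'
from act import *
R,t=pose(P0,1); env.goto(t+R[:,2]*.07+[0,0,.03],tool(tilt(R)))
pick(1)
p,e=held(.426,.2695,.075,-.12); env.goto(p,e); print(T(),env.read_state()["position"]-p)
env.dwell(.2)
import pickle
F2={}
vis=[]
for n in("top","side"):
    f=env.grab_frame(n); M={}
    for t in("carton_in","left_mid","left_top","tray_in"):
        r=env.trace(f,t)
        print(n,t,[(round(d["score"],2),int(d["mask"].sum()),np.argwhere(d["mask"]).mean(0)[::-1].round(1).tolist()) for d in r][:3])
        if r:M[t]=r[0]["mask"]
    F2[n]=(f,M)
    o=np.array([.426,.2695,.075]);U=Ro.from_euler('z',-.12).as_matrix()
    im=cv2.resize(f["image"],None,fx=4,fy=4,interpolation=cv2.INTER_CUBIC)
    for P,c in [((S@U.T+o),(0,255,0)) for S in (cyl(.023,0,.001),cyl(.023,.071,.072))]:
        cv2.polylines(im,[((proj(f,P)[:24]+.5)*4).astype(np.int32)],True,c,1)
    B=box(.4262,.27,-.12,.178,.062,.045)
    for zz in(0,1):
        cv2.polylines(im,[((proj(f,B[[0+zz,2+zz,6+zz,4+zz]])+.5)*4).astype(np.int32)],True,(0,0,255),1)
    c=proj(f,[.426,.27,.06])[0]; h=(45 if n=="top" else 70)
    x,y=(c-h).clip(0).astype(int)*4
    vis.append(cv2.resize(im[y:y+8*h,x:x+8*h],(400,400)))
pickle.dump(F2,open("F2.pkl","wb"))
cv2.imwrite("pics/held1.png",np.hstack(vis))
E
```

```text
blocked False
opening mm 47.42756262609198 pos err [ 0.3 -1.7  1.3]
lifted [ 0.0816 -0.0213 -2.1665] 24.67
25.59 [ 0.0001 -0.0009 -0.0009]
top carton_in [(0.74, 834, [180.5, 261.7])]
top left_mid []
top left_top [(0.53, 160, [333.2, 182.4])]
top tray_in [(0.71, 3482, [399.9, 248.0]), (0.54, 161, [295.5, 187.3])]
side carton_in [(0.56, 4545, [329.0, 345.4])]
side left_mid [(0.83, 777, [330.7, 315.3])]
side left_top [(0.42, 3336, [202.0, 323.5]), (0.23, 2069, [246.3, 251.3])]
side tray_in [(0.59, 732, [359.7, 200.2]), (0.22, 117, [273.7, 206.6])]
```

View pics/held1.png

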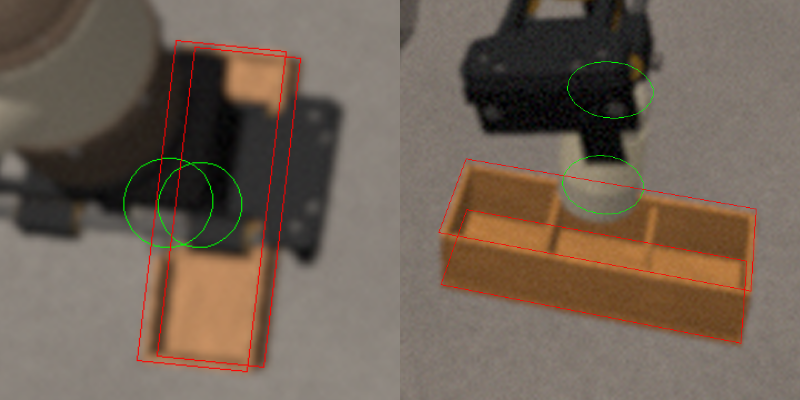

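```bash
cat >> act.py <<'E'
def place(x,y,yaw,floor=.004,wall=.045):
    p,e=held(x,y,wall+.012,yaw); env.move_straight(p,rotation=e,rate=.12)
    q,_=held(x,y,floor-.008,yaw)
    h=env.move_straight(q,rate=.05,force_limit=6)
    s=env.read_state(); zb=s["position"][2]-q[2]+floor-.008
    print("contact",h,"base z mm",round(zb*1e3,1),s["force"],T()); return h,zb
def release():
    env.gripper_to(.78); s=env.read_state()["position"]
    env.move_straight(s+[0,0,.09],rate=.15); print("released",T())
E
python3 - <<'E'
from act import *
h,zb=place(.4262,.2683,-.12)
if h and zb<.012: release()
f=env.grab_frame("side"); 
f=env.grab_frame("side")
cv2.imwrite("pics/pl1.png",cv2.resize(f["image"][270:400,240:410],None,fx=4,fy=4,interpolation=cv2.INTER_CUBIC))
E
```

```text
contact True base z mm 7.7 [ 0.7463 -0.0518  5.155 ] 27.51
released 28.96
```

View pics/pl1.png

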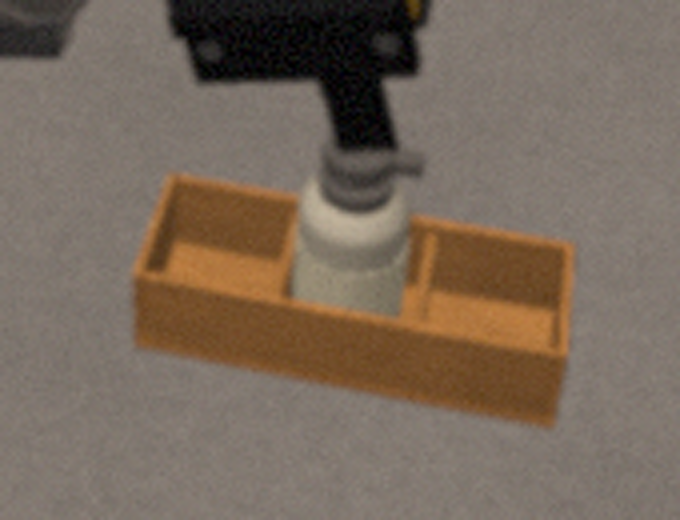

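```bash
sed -i 's/^P0=.*/P0=np.array([.5613,-.0230,.1266,.0915])/; s/^GH=.*/GH=.065/' act.py
python3 - <<'E'
from act import *
def via(x,y,zb,yaw=0.): p,e=held(x,y,zb,yaw); return p,e
R,t=pose(P0,0); env.goto(t+R[:,2]*.07+[-.02,0,.04],tool(tilt(R)))
pick(0)
z=R[:,2]; env.move_straight(env.read_state()["position"]+z*.05,rate=.15)
c=np.array([.4175,-.281]); d=np.array([np.cos(-.115),np.sin(-.115)])
env.goto(*via(*(c-.05*d),.12,-.115)); print(T())
h,zb=place(*(c-.05*d),-.115,wall=.025)
if h and zb<.013: release()
for n in("side","top"):
    f=env.grab_frame(n); cv2.imwrite(f"pics/{n}_pl2.png",f["image"])
cv2.imwrite("pics/pl2.png",cv2.resize(cv2.imread("pics/side_pl2.png")[150:290,220:410],None,fx=4,fy=4,interpolation=cv2.INTER_CUBIC))
E
```

```text
blocked False
opening mm 45.934175331467536 pos err [0.4 0.2 0.3]
lifted [ 0.3392  0.3032 -2.5929] 32.91
34.52
contact True base z mm 4.1 [0.3806 0.3908 1.0418] 36.0
released 37.46
```

View pics/pl2.png

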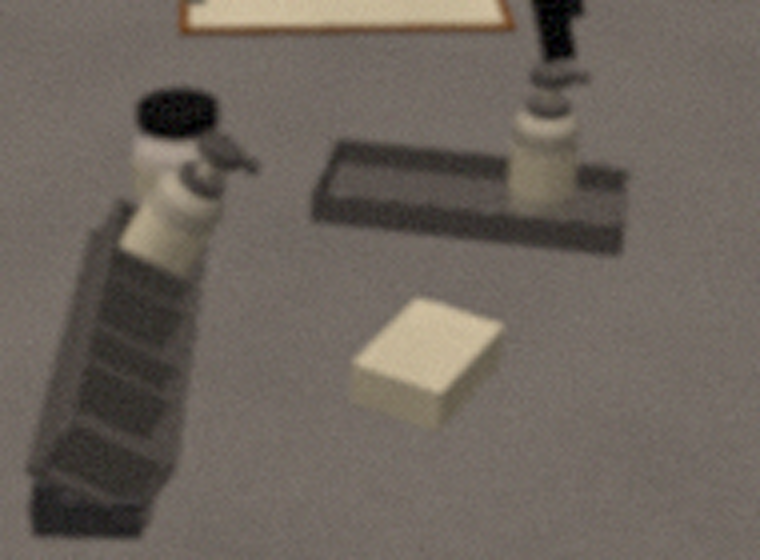

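The middle bottle stands upright in the tray with its head up. The right one is next.

Run:
```python
from act import *
R,t=pose(P0,-1); env.move_straight(env.read_state()["position"]+[0,0,.05],rate=.2)
env.goto(t+R[:,2]*.07+[-.02,0,.04],tool(tilt(R)))
pick(-1)
z=R[:,2]; env.move_straight(env.read_state()["position"]+z*.06,rate=.15)
c=np.array([.4175,-.281]); d=np.array([np.cos(-.115),np.sin(-.115)])
env.goto(*held(*(c+.05*d),.14,-.115)); print(T())
h,zb=place(*(c+.05*d),-.115,wall=.025)
if h and zb<.013: release()
env.goto([.38,-.05,.42],tool(np.eye(3)))
print(T())
for n in("side","top"):
    f=env.grab_frame(n); cv2.imwrite(f"pics/{n}_pl3.png",f["image"])
    for t in["soapbox","jar","roll"]: print(n,t,[d["xyz"] for d in env.search_frame(f,t)][:1])
cv2.imwrite("pics/fin.png",cv2.resize(cv2.imread("pics/side_pl3.png")[140:400,160:420],None,fx=2.3,fy=2.3,interpolation=cv2.INTER_CUBIC))
```

```text
blocked False
opening mm 45.38347169153149 pos err [0.4 0.1 0.4]
lifted [ 0.1486  0.9072 -1.7942] 41.48
42.77
contact True base z mm 4.1 [-0.3875 -0.3086  2.9416] 44.42
released 45.88
47.28
side soapbox [[0.4419, -0.0348, 0.0333]]
side jar [[0.4178, 0.2873, 0.0208]]
side roll [[0.628, 0.3085, 0.0819]]
top soapbox [[0.4528, -0.0402, 0.0303]]
top jar [[0.6269, -0.2684, 0.0755]]
top roll [[0.634, 0.2668, 0.0985]]
```

View pics/fin.png

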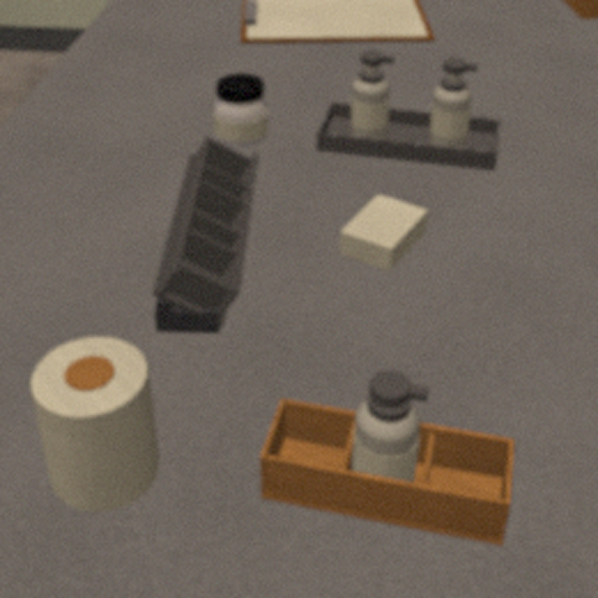

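```bash
python3 -c "
from workcell import env
env.close_job(); print(env.read_state()['clock'])"
```

```text
the job is handed in; nothing more can be done
the job is handed in; nothing more can be done
```

I pressed the pumps left, middle, right. The left head stayed down, so that bottle stands in the carton's centre cell. The middle and right heads sprang back, so those two stand in the grey tray. I handed the job in shortly after 47 s.

- **Tests:** on the left bottle the force fell to zero as soon as I backed off. A second press on it met a hard stop within 1 mm. The other two heads pushed back with 3 to 5 N for 6 to 9 mm of retreat, and the before/after picture shows the same result. All three presses ended at the same depth within about 0.5 mm.
- **Final picture:** all three bottles are upright. The head is down in the carton and up in the tray, and the arm is clear of everything.
- **Soap box, jar and roll:** they look undisturbed in the final picture, but not every position reading agreed.
  - The side view put the soap box within about 5 mm of where it started. The top view was 16 mm off in x and y, probably because the arm partly hid it.
  - One jar reading from the side was plainly wrong because it landed on the carton. The top view had the jar unmoved.
- **Other mismatches:** the two cameras differed by about 5 mm in y. I trusted the top view after the first grip agreed with it.
- **Tool tilt:** the wrist could not line up with the leaning bottles. I pressed with the tool tilted 14 degrees but moving along each bottle's axis.

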